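# Snap the cover onto the filter holder and keep it pressed

### The job

Two white filter-holder covers look alike, but only one has a bore wide enough to slide down over the centre tube of the grey filter holder. Put that one on, neck up, and press it down past the two spring clips until they snap over its flange and it is fully home on the seat; then keep pressing it firmly down and finish like that, with the gripper still on it and pushing. Do not disturb the timer, marker, tape roll and beaker.

Things in the scene. Friction and masses are not known exactly. Their poses are not given: they have to be found in the camera images.
- holder: Grey round filter holder, fixed to the worktop, foot 84 mm across. Origin: centre of its underside, z up. Round seat on top, then an aluminium centre tube. Two steel spring clips stand on its local +x and -x sides, up to 46 mm above the origin, 25 to 40 mm from the axis: fingers that straddle the cover along local y clear them. A hose nozzle sticks out to local +y, 16 mm up, 50 mm from the axis.
- seat (a point): Centre of the seat's top (59 mm wide, with a white membrane), 28 mm above the holder's origin; axes as the holder's. The cover's underside lands here. Pressing it past the clips takes very roughly 6 to 20 N, rising from 16 mm to about 6 mm above the seat; then the force drops suddenly as the clips snap in over the flange, and it meets the rigid seat.
- post_tip (a point): Centre of the tip of the centre tube, 60 mm above the holder's origin, axes as the holder's. The tube is 19 mm in diameter, tapered to 12 mm over its last 6 mm.
- clip_front (a joint): Steel spring clip, 14 mm wide, on the holder's local -x side, rad: 0 upright (closed), grows as it leans outward, about 0.12 as the flange passes, then springs back to 0. Its head leans outward as a lead-in; the underside of its catch is 33.5 mm above the holder's origin, its inner edge 27 mm from the axis.
- clip_back (a joint): The same clip on the holder's local +x side, rad, same sense.
- cover_wide: White loose cover that fits, 0.04 to 0.09 kg, standing neck up: a round flange 60 mm in diameter, 4 mm thick, under a ribbed neck 36 mm in diameter, 48 mm high in all; a straight bore of 22 mm runs right through. Origin: centre of its underside, z up through the neck.
- cover_wide_neck (a point): Point on the axis of the cover that fits, 32 mm above its underside: a good grip height on the neck.
- cover_narrow: White loose cover that does not fit: the same outside, but a bore of only 12 mm, so that it stops on the tip of the tube. Origin: centre of its underside, z up.
- timer: White square lab timer, 64x64x16 mm, lying on the worktop. Origin: centre of its underside.
- marker: Marker pen with a blue cap, 135 mm long, 16 mm thick, lying flat. Origin: middle of its underside.
- tape_roll: Green roll of label tape lying flat, 69 mm across, 18 mm high. Origin: centre of its underside.
- beaker: Clear beaker, 69 mm across, 85 mm high, behind the holder. Origin: centre of its underside.

How it is judged:
On the way:
1. the wide-bored cover is snapped home on the seat, both clips closed over its flange (z of cover_wide in the frame of seat between -0.003 and 0.002 m and horizontal distance between cover_wide and seat below 0.004 m and angle between the z axis of cover_wide and the z axis of holder, either way round below 0.08 rad and angle between cover_wide's own z axis and vertical below 0.1 rad and value of joint each of clip_front, clip_back below 0.04 rad), for 0.2 s.
At the end, for the whole second after the job is handed in: The wide-bored cover sits on the seat: underside within 2 mm of it in height, axis within 4 mm, tilt under 0.08 rad; both clips have closed over its flange (under 0.04 rad); the fingers touch the cover (over 2 N) and press it onto the holder with more than 4 N throughout the last second (all of step 1 and contact force between cover_wide and holder above 4 N and contact force between the fingers and cover_wide above 2 N); the arm keeps its last pose, push and grip.
It fails at once if the timer is disturbed (moved over 20 mm) (distance of timer from where it was at the start of the episode above 0.02 m).
It fails at once if the marker is disturbed (moved over 20 mm) (distance of marker from where it was at the start of the episode above 0.02 m).
It fails at once if the tape roll is disturbed (moved over 20 mm) (distance of tape_roll from where it was at the start of the episode above 0.02 m).
It fails at once if the beaker is disturbed (moved over 20 mm) (distance of beaker from where it was at the start of the episode above 0.02 m).
It also fails if it takes over 42 s, if anything falls off the work surface, if the arm or the gripper's body presses on something with over 40 N, if the wrist force passes 120 N, or if a joint passes its speed limit or range.

### The arm

A 6-joint arm with a two-finger parallel gripper is mounted at the origin on a cart in front of the work surface, level with it; the furniture and walls round the work are solid. World frame = base frame: x ahead of the robot, y to its left, z up, the work surface at z = 0. Lengths are in m, angles in rad, forces in N, time in s.
With the tool pointing down it reaches from about 0.325 to 0.9 m from the base axis. Payload 6.1 kg.
Tool frame: the origin (TCP) lies between the finger pads; the fingertips stand 11 mm ahead of it and the grasp point (between the pads) lies 8 mm behind it (ctrl.tcp_to_tips is the distance from the TCP to the fingertips, in m); z points along the fingers, y is the line along which they close (so a half turn about z gives the same grasp; the last joint's range is limited). The gripper opens to 87 mm and grips with 3 to 60 N. Pads are 19 mm wide; open, the fingers measure 117 mm over their backs; the gripper's body (75 mm by 190 mm) begins 51 mm behind the grasp point.
Start: joints at [1.161, 0.22, 1.526, -0, 1.395, -0.126], TCP at [0.175, 0.6, 0.234] pointing down, gripper open.
Joint ranges: [-2.98, 2.98], [-0.91, 2.08], [0.09, 2.57], [-1.24, 4.39], [0.2, 2.65], [-2.68, 2.68]. Speed limits (rad/s): [2.57, 2.57, 3.01, 3.14, 3.14, 3.14].

### API

Orientations are given as a unit quaternion [w, x, y, z].
In Python, from cell import ctrl gives the robot as it stands.
- The arm moves only by the shell command python3 jog.py 'ROWS' [FORCE]. ROWS is a JSON list of rows, 1 to 10 of them, each of 7 numbers: the finger opening in m, then dx, dy, dz in m, then a rotation vector rx, ry, rz in rad; each row is the pose to reach, as a shift and turn from the pose commanded when the command began, along the tool's axes at that moment; what a row does not reach only later rows make up. A row lasts 1/10 s, in which the tool goes at most 0.05 m and 0.15 rad, less where a joint would pass 70% of its speed; a pose out of reach is approached as far as the arm can. The fingers move at their own pace and stop on an object; FORCE is the grip in N (left out, the last holds). Time passes only in rows, so rows that do not move let the fingers close. It prints the time, the measured TCP pose, the force, the opening and the grip force at its end.
- ctrl.observe(): the state, without advancing time (a new reading comes with each control period).
- ctrl.read_camera(name): name is "side" or "top"; returns a dict with "image" (420x560x3 uint8, red, green, blue), "mtx" (3x3 intrinsics, pixels), "eye" and "orientation" of the camera in the world. Camera axes: x right, y up, looking along -z (the intrinsics and any distortion apply to the point x, -y, -z); pixel columns grow to the right and rows downward; lengths in m; the calibration is good to about 2 mm. A picture is of the moment at which its call begins. There is no depth.
- ctrl.finish_job(): hands the job in; it is judged then, once.
The state is a dict: "t": time; "joint_pos": joint angles; "dq": joint speeds; "joint_efforts": joint torques, N m; "eef_pos": TCP position; "orientation": TCP orientation; "ft_force": force on the tool from outside, world axes, zero at the start; "wrist_torque": the same for the moment, N m; "grip_width": finger opening in m; "grasp_force": force on a finger pad.
Only numpy, scipy, OpenCV 4.12 (cv2) and the standard library are available. Lean on these libraries where they do the work, as an engineer would, in place of code of your own. Each camera call takes 0.05 s, during which the arm holds its last target. There are 200 camera calls.

## Working session

There is one attempt and no reset: what is moved stays moved. The work goes in short steps, Python scripts to look and compute and a shell command to move; the robot and the scene stay as the last step left them, time stands still between calls to the robot, and variables do not carry over. Pictures are saved under pics/ and viewed, at most 10 in all, crops included, and the job is handed in when it is done.

```bash
ls; mkdir -p pics
cat > h.py <<'E'
import numpy as np, cv2
from cell import ctrl
from scipy.spatial.transform import Rotation as R
def rot(q): return R.from_quat([q[1],q[2],q[3],q[0]]).as_matrix()
def ray(c,u,v):
    d=np.linalg.inv(c["mtx"])@[u,v,1.]; d=rot(c["orientation"])@(d*[1,-1,-1]); return np.array(c["eye"]),d
def onz(c,u,v,z):
    e,d=ray(c,u,v); return e+d*(z-e[2])/d[2]
def proj(c,p):
    q=rot(c["orientation"]).T@(np.array(p)-c["eye"]); q=np.array(c["mtx"])@(q*[1,-1,-1]); return q[:2]/q[2]
E
python3 - <<'E'
from h import *
import pickle
C={}
for n in("side","top"):
    c=ctrl.read_camera(n);C[n]=c;cv2.imwrite(f"pics/{n}0.png",c["image"][:,:,::-1]);print(n,c["mtx"],c["eye"],c["orientation"],[k for k in c])
pickle.dump(C,open("c0.pkl","wb"))
s=ctrl.observe();print(s["t"],s["eef_pos"],s["orientation"])
E
```

```text
cell.py
jog.py
pics
side [[420.35126035   0.         281.70964309]
 [  0.         420.35126035 214.12600908]
 [  0.           0.           1.        ]] [ 0.53248595 -0.93411502  0.64079904] [ 0.86800542  0.49577056 -0.02308644 -0.01565766] ['image', 'mtx', 'eye', 'orientation']
top [[510.2579145    0.         269.12666011]
 [  0.         510.2579145  205.36702404]
 [  0.           0.           1.        ]] [0.47322775 0.0049928  1.37563905] [ 0.7066592   0.04113517 -0.02999971 -0.70571998] ['image', 'mtx', 'eye', 'orientation']
0.1 [0.17478422 0.59951454 0.23256977] [-2.26865286e-04  1.41432353e-01  9.89947552e-01 -8.26423686e-04]
```

View pics/top0.png

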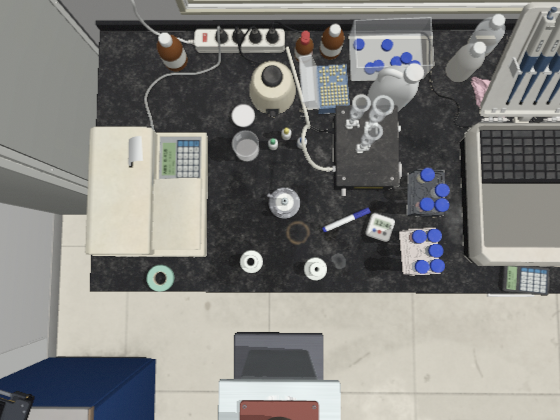

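View pics/side0.png

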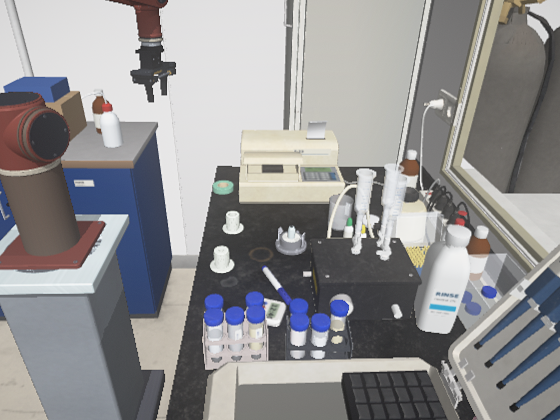

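The top view shows covers at about (251,262) and (316,269) and the holder at (285,203), its nozzle towards (271,197). The beaker is at (245,146), the tape at (160,278), the marker at (345,220) and the timer at (380,227). The side view shows the covers at (232,225) and (222,262) and the holder at (291,240). I'll zoom in to compare the bores and read the holder's orientation.

Run:
```python
from h import *
import pickle
C=pickle.load(open("c0.pkl","rb"))
c=C["top"];im=c["image"][:,:,::-1]
a=cv2.resize(im[170:295,230:345],None,fx=5,fy=4.6,interpolation=cv2.INTER_CUBIC)
a=cv2.resize(im[175:290,230:340],None,fx=5,fy=5,interpolation=cv2.INTER_CUBIC)
s=C["side"]["image"][200:290,200:320,::-1];s=cv2.resize(s,None,fx=5,fy=5,interpolation=cv2.INTER_CUBIC)
cv2.imwrite("pics/topz.png",a);cv2.imwrite("pics/sidez.png",s)
g=cv2.cvtColor(im,cv2.COLOR_BGR2GRAY)
for (x,y) in((251,262),(316,269)):
    r=16;m=(g[y-r:y+r,x-r:x+r]>110).astype(np.uint8)
    k,_=cv2.findContours(m,cv2.RETR_EXTERNAL,cv2.CHAIN_APPROX_NONE);k=max(k,key=cv2.contourArea)
    e=cv2.fitEllipse(cv2.convexHull(k));u,v=e[0][0]+x-r,e[0][1]+y-r
    print("flange",u,v,e[1],onz(c,u,v,0.004))
    # dark bore
    f=np.zeros_like(m);cv2.drawContours(f,[k],-1,1,-1);f[m==1]=0;print("dark px",f.sum())
    print("min gray rows",[int(t) for t in g[y,x-14:x+15]])
```

```text
flange 251.00805282592773 261.20662212371826 (22.714319229125977, 23.095186233520508) [0.46163458 0.07490828 0.004     ]
dark px 39
min gray rows [31, 30, 64, 154, 197, 197, 205, 225, 236, 204, 79, 28, 30, 31, 30, 31, 31, 166, 230, 236, 220, 228, 241, 242, 233, 185, 43, 43, 41]
flange 315.12016201019287 268.4326868057251 (22.73465919494629, 23.257749557495117) [ 0.44287494 -0.09617997  0.004     ]
dark px 10
min gray rows [34, 56, 149, 197, 197, 198, 180, 157, 211, 241, 242, 234, 190, 29, 31, 81, 147, 211, 241, 242, 244, 244, 243, 243, 217, 50, 47, 50, 54]
```

View pics/topz.png

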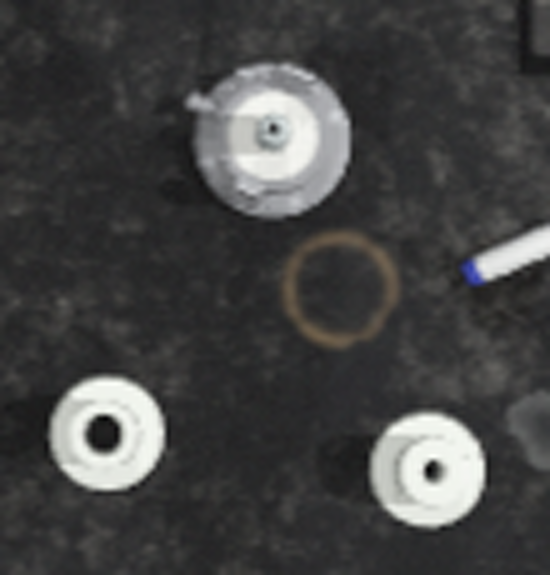

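View pics/sidez.png

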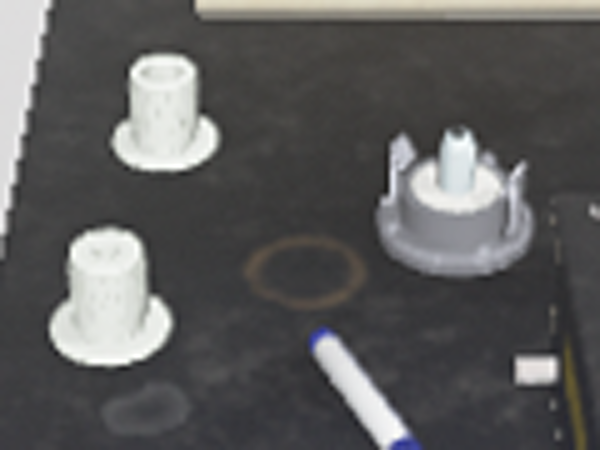

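The left cover, at top pixel (251,261), has the clearly wider bore: 7 px against about 3 px. The holder's tube tip is at about (284.6,200.8) in the top view and (291.6,226.5) in the side view. The clip heads are at side (280.4,227) and (304,232.6), and the nozzle end is at top (269,195.4).

```bash
cat >> h.py <<'E'
def tri(c1,p1,c2,p2):
    A=[];b=[]
    for c,p in((c1,p1),(c2,p2)):
        e,d=ray(c,*p);d=d/np.linalg.norm(d);P=np.eye(3)-np.outer(d,d);A.append(P);b.append(P@e)
    return np.linalg.lstsq(np.vstack(A),np.hstack(b),rcond=None)[0]
E
python3 - <<'E'
from h import *
import pickle
C=pickle.load(open("c0.pkl","rb"));t,s=C["top"],C["side"]
print("tip top",onz(t,284.6,200.8,.06),"tip side",onz(s,291.6,226.,.06),tri(t,(284.6,200.8),s,(291.6,226)))
print("clips side",onz(s,280.4,227,.046),onz(s,304,232.6,.046),"clips top",onz(t,288,189.5,.046),onz(t,280,213,.046))
print("nozzle",onz(t,269,195.4,.016))
# foot circle
g=cv2.cvtColor(t["image"],cv2.COLOR_RGB2GRAY);x,y,r=284,203,20
m=(cv2.GaussianBlur(g,(3,3),0)[y-r:y+r,x-r:x+r]>85).astype(np.uint8);m=cv2.morphologyEx(m,cv2.MORPH_OPEN,np.ones((5,5)))
k=max(cv2.findContours(m,0,1)[0],key=cv2.contourArea);e=cv2.fitEllipse(cv2.convexHull(k));print("foot",e,onz(t,e[0][0]+x-r,e[0][1]+y-r,.008))
# white membrane in top
h=cv2.cvtColor(t["image"],cv2.COLOR_RGB2HSV)
# cover flange from side, bottom edges
g=cv2.cvtColor(s["image"],cv2.COLOR_RGB2GRAY);sub=g[205:240,215:250]>120
ys,xs=np.nonzero(sub);yy=ys+205;xx=xs+215
print("cover side bbox",xx.min(),xx.max(),yy.min(),yy.max(), [ (y,xx[yy==y].min(),xx[yy==y].max()) for y in range(208,236,2) if (yy==y).any()])
for p in([.4616,.0749,0.004],[.4616,.0749,.048]): print(proj(s,p),proj(t,p))
ob=ctrl.observe();print(rot(ob["orientation"]).round(3))
for n,(u,v) in dict(beaker=(245,146),timer=(380,227)).items(): print(n,onz(t,u,v,.04))
E
```

```text
tip top [ 0.61800796 -0.01422024  0.06      ] tip side [ 0.61884878 -0.01070314  0.06      ] [ 0.61814778 -0.01419825  0.06216277]
clips side [0.59082917 0.00690646 0.046     ] [ 0.65098419 -0.02103659  0.046     ] clips top [ 0.64940518 -0.02337801  0.046     ] [ 0.58745483 -0.00237217  0.046     ]
nozzle [0.63741285 0.0269762  0.016     ]
foot ((20.217815399169922, 19.22608184814453), (30.90153694152832, 31.92532730102539), 126.08426666259766) [ 0.61986405 -0.01394654  0.008     ]
cover side bbox 222 243 211 233 [(212, np.int64(227), np.int64(238)), (214, np.int64(226), np.int64(239)), (216, np.int64(226), np.int64(239)), (218, np.int64(226), np.int64(239)), (220, np.int64(226), np.int64(239)), (222, np.int64(226), np.int64(238)), (224, np.int64(224), np.int64(242)), (226, np.int64(223), np.int64(243)), (228, np.int64(222), np.int64(243)), (230, np.int64(223), np.int64(242)), (232, np.int64(225), np.int64(239))]
[233.21009489 226.99052142] [251.01107324 261.2196385 ]
[232.67032413 213.5560992 ] [250.14443924 261.36264377]
[[-0.96   0.28  -0.001]
 [ 0.28   0.96  -0.002]
 [ 0.    -0.002 -1.   ]]
beaker [0.76705799 0.09082884 0.04      ]
timer [ 0.55148619 -0.26345976  0.04      ]
```

```bash
R='[0.087,-0.4215,-0.4235,0,0,0,0.14]'; python3 jog.py '[[0.087,-0.4215,-0.4235,0,0,0,0.14],[0.087,-0.4215,-0.4235,0,0,0,0.14],[0.087,-0.4215,-0.4235,0,0,0,0.14],[0.087,-0.4215,-0.4235,0,0,0,0.14],[0.087,-0.4215,-0.4235,0,0,0,0.14],[0.087,-0.4215,-0.4235,0,0,0,0.14],[0.087,-0.4215,-0.4235,0,0,0,0.14],[0.087,-0.4215,-0.4235,0,0,0,0.14],[0.087,-0.4215,-0.4235,0,0,0,0.14],[0.087,-0.4215,-0.4235,0,0,0,0.14]]'
cat > to.py <<'E'
import sys
from h import *
s=ctrl.observe();M=rot(s["orientation"]);t=np.array([float(a) for a in sys.argv[1:4]])
d=t-s["eef_pos"];print("t",s["t"],"tcp",np.round(s["eef_pos"],4),"tool d",np.round(M.T@d,4),"F",np.round(s["ft_force"],1),"w",s["grip_width"],"grip",s["grasp_force"])
if len(sys.argv)>4:
    a=np.radians(float(sys.argv[4]));y=np.array([np.cos(a),np.sin(a),0]);z=np.array([0,0,-1.]);T=np.stack([np.cross(y,z),y,z],1)
    print("rotvec",np.round(R.from_matrix(M.T@T).as_rotvec(),4))
E
python3 to.py 0.461 0.0749 0.15 66
```

```text
t: 1.1
eef_pos: [0.4147, 0.1591, 0.2334]
orientation: [0.0, 0.21, 0.978, 0.0]
ft_force: [1.3, 0.7, -0.6]
grip_width: 0.0871
grasp_force: 0.0
t 1.1 tcp [0.4147 0.1591 0.2334] tool d [-0.0768 -0.0577  0.0834] F [ 1.3  0.7 -0.6] w 0.08707189332296 grip 0.0
rotvec [ 0.0002  0.0001 -0.0048]
```

```bash
python3 jog.py '[[0.087,0,0,0,0,0,0],[0.087,0,0,0,0,0,0]]' >/dev/null; python3 to.py 0.461 0.0749 0.13 66
```

```text
t 1.3 tcp [0.4145 0.16   0.2332] tool d [-0.0777 -0.0582  0.1031] F [ 0.4  0.3 -1. ] w 0.08700516502148173 grip 0.0
rotvec [-0.0001 -0.001  -0.0087]
```

```bash
python3 jog.py '[[0.087,-0.0777,-0.0582,0.04,0,0,0],[0.087,-0.0777,-0.0582,0.08,0,0,0],[0.087,-0.0777,-0.0582,0.103,0,0,0],[0.087,-0.0777,-0.0582,0.103,0,0,0],[0.087,-0.0777,-0.0582,0.103,0,0,0],[0.087,-0.0777,-0.0582,0.103,0,0,0]]' >/dev/null; python3 to.py 0.461 0.0749 0.024 66
python3 - <<'E'
from h import *
c=ctrl.read_camera("side");cv2.imwrite("pics/s1.png",cv2.resize(c["image"][150:270,180:320,::-1],None,fx=5,fy=5,interpolation=cv2.INTER_CUBIC))
E
```

```text
t 1.9 tcp [0.4621 0.0777 0.1325] tool d [ 0.0002 -0.0032  0.1085] F [ 1.  -0.5  1.1] w 0.08699351504650349 grip 0.0
rotvec [ 0.0016  0.0023 -0.0028]
```

View pics/s1.png

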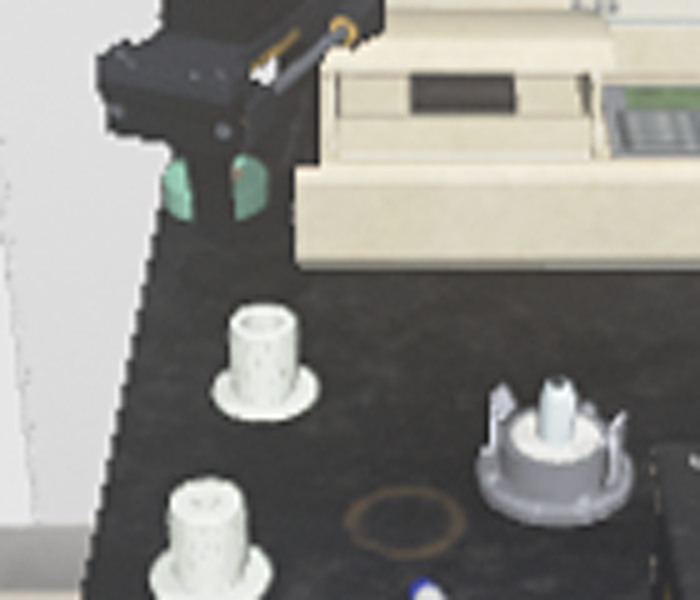

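The near finger, dark on dark, crosses the tape roll at crop x≈213, so about px 222. The covers and holder are undisturbed. I'll check this against the projection from kinematics before going down.

```bash
python3 - <<'E'
from h import *
c=ctrl.read_camera("side");s=ctrl.observe();M=rot(s["orientation"]);p=s["eef_pos"]
for y in(-.058,-.0435,0,.0435):
  for z in(.011,-.03): print(y,z,proj(c,p+M@[0,y,z]),((proj(c,p+M@[0,y,z])-[180,150])*5).round())
E
python3 to.py 0.461 0.0749 0.024 66
```

```text
-0.058 0.011 [221.82398181 198.80116842] [209. 244.]
-0.058 -0.03 [220.98084403 184.51861032] [205. 173.]
-0.0435 0.011 [224.48644973 196.36413503] [222. 232.]
-0.0435 -0.03 [223.7041452  182.18990224] [219. 161.]
0 0.011 [232.14301214 189.35586343] [261. 197.]
0 -0.03 [231.52929145 175.49858162] [258. 127.]
0.0435 0.011 [239.33820062 182.76990066] [297. 164.]
0.0435 -0.03 [238.87431935 169.21781253] [294.  96.]
t 2.0 tcp [0.4626 0.0774 0.133 ] tool d [ 0.0008 -0.0031  0.1089] F [ 0.8 -0.3  0.4] w 0.08710752365699262 grip 0.0
rotvec [ 0.0019  0.0037 -0.0028]
```

Kinematics and image agree, so I'm going down.

```bash
python3 jog.py '[[0.087,0.0008,-0.003,0.05,0,0,0],[0.087,0.0008,-0.003,0.09,0,0,0],[0.087,0.0008,-0.003,0.107,0,0,0],[0.087,0.0008,-0.003,0.107,0,0,0],[0.087,0.0008,-0.003,0.107,0,0,0]]' >/dev/null; python3 to.py 0.461 0.0749 0.024 66
```

```text
t 2.5 tcp [0.4605 0.0741 0.0251] tool d [-0.0001  0.0009  0.0011] F [0.4 0.3 0.5] w 0.08695663739714403 grip 0.0
rotvec [ 0.0009  0.0021 -0.0041]
```

```bash
python3 jog.py '[[0.03,0,0.0005,0,0,0,0],[0.03,0,0.0005,0,0,0,0],[0.03,0,0.0005,0,0,0,0],[0.03,0,0.0005,0,0,0,0],[0.03,0,0.0005,0,0,0,0],[0.03,0,0.0005,0,0,0,0]]' 50; python3 to.py 0.461 0.0749 0.024 66
```

```text
t: 3.1
eef_pos: [0.4595, 0.074, 0.0236]
orientation: [0.0, 0.21, 0.978, -0.0]
ft_force: [-0.7, -0.0, 0.4]
grip_width: 0.0468
grasp_force: 0.0
t 3.1 tcp [0.4595 0.074  0.0236] tool d [-0.001   0.0014 -0.0004] F [-0.7 -0.   0.4] w 0.04681680694035183 grip 0.0
rotvec [-0.     0.    -0.005]
```

```bash
python3 jog.py '[[0.03,0,0,0,0,0,0],[0.03,0,0,0,0,0,0],[0.03,0,0,0,0,0,0],[0.03,0,0,0,0,0,0]]' 50; python3 to.py 0.461 0.0749 0.024 66
```

```text
t: 3.5
eef_pos: [0.4595, 0.0741, 0.0235]
orientation: [-0.0, 0.21, 0.978, 0.0]
ft_force: [-0.0, 0.6, 0.7]
grip_width: 0.0354
grasp_force: 49.9
t 3.5 tcp [0.4595 0.0741 0.0235] tool d [-0.001   0.0014 -0.0005] F [-0.   0.6  0.7] w 0.03537785751765004 grip 49.94408345097327
rotvec [-0.     -0.0001 -0.005 ]
```

Gripped at 35.4 mm opening. Lift, then carry the cover over the holder.

```bash
python3 jog.py '[[0.03,0,0,-0.04,0,0,0],[0.03,0,0,-0.085,0,0,0],[0.03,0,0,-0.085,0,0,0]]' >/dev/null;  python3 to.py 0.619 -0.014 0.11 66
```

```text
t 3.8 tcp [0.4641 0.0741 0.1146] tool d [-0.1773 -0.0166  0.0063] F [0.8 0.5 0.4] w 0.03561071548245009 grip 49.941446635639295
rotvec [ 0.0043  0.0101 -0.0048]
```

```bash
python3 jog.py '[[0.03,-0.05,-0.005,0,0,0,0],[0.03,-0.1,-0.01,0,0,0,0],[0.03,-0.15,-0.015,0,0,0,0],[0.03,-0.178,-0.0166,0,0,0,-0.005],[0.03,-0.178,-0.0166,0,0,0,-0.005],[0.03,-0.178,-0.0166,0,0,0,-0.005]]' >/dev/null;  python3 to.py 0.619 -0.014 0.11 66
python3 - <<'E'
from h import *
import pickle
C={}
ims=[]
for n,(v,u) in dict(top=(150,230),side=(160,240)).items():
    c=C[n]=ctrl.read_camera(n);ims.append(cv2.resize(c["image"][v:v+100,u:u+100,::-1],None,fx=4,fy=4,interpolation=cv2.INTER_CUBIC))
pickle.dump(C,open("c1.pkl","wb"));cv2.imwrite("pics/p2.png",np.hstack(ims))
E
python3 to.py 0.619 -0.014 0.11 66
```

```text
t 4.4 tcp [ 0.6142 -0.0144  0.1072] tool d [-0.0042  0.0023 -0.0028] F [ 0.1  1.  -0.9] w 0.03551865975212532 grip 49.94132627150975
rotvec [-0.0005 -0.0024 -0.0008]
t 4.5 tcp [ 0.6135 -0.0136  0.1076] tool d [-0.0052  0.0018 -0.0024] F [-0.7 -0.  -0.8] w 0.03550181090921462 grip 49.94137523317477
rotvec [-0.0005 -0.0022  0.0005]
```

View pics/p2.png

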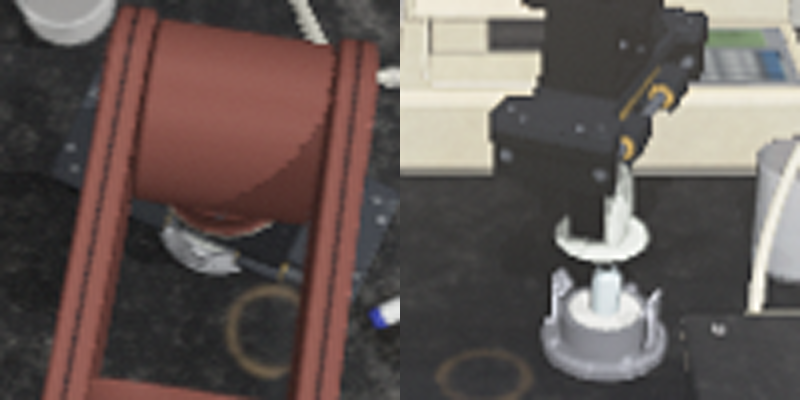

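The top view is blocked by the arm. In the side crop the flange spans x 556–648 (centre 602) and the tube tip is at 607, so the cover is about 1 px too far toward the base. I'll move onto the target, then measure the flange against the holder in the side view.

```bash
python3 jog.py '[[0.03,-0.005,0.0018,0,0,0,0],[0.03,-0.005,0.0018,0,0,0,0],[0.03,-0.005,0.0018,0,0,0,0]]' >/dev/null
cat > m.py <<'E'
from h import *
c=ctrl.read_camera("side");s=ctrl.observe();g=cv2.cvtColor(c["image"],cv2.COLOR_RGB2GRAY).astype(float)
p=s["eef_pos"];M=rot(s["orientation"])
def edges(row,u0,u1,th):
    r=g[row,u0:u1];i=np.nonzero(r>th)[0]
    if len(i)<2: return None
    a,b=i[0],i[-1]
    l=a-(r[a]-th)/(r[a]-r[a-1]) if a else a; q=b+(r[b]-th)/(r[b]-r[b+1]) if b+1<len(r) else b
    return round(u0+l,2),round(u0+q,2),round(u0+(l+q)/2,2)
print("pred flange centre",proj(c,p+M@[0,0,.0215]),"tcp",p.round(4))
for r in range(214,252): print(r,edges(r,265,320,105),edges(r,286,298,140))
for z in(.06,.028,.004): print("holder pred",z,proj(c,[.619,-.014,z]))
E
python3 m.py;python3 to.py 0.619 -0.014 0.11 66
```

```text
pred flange centre [292.58771794 217.71625476] tcp [ 0.6201 -0.0143  0.1088]
214 (np.float64(282.85), np.float64(302.3), np.float64(292.57)) (np.float64(293.78), np.int64(297), np.float64(295.39))
215 (np.float64(281.88), np.float64(303.42), np.float64(292.65)) (np.float64(293.78), np.int64(297), np.float64(295.39))
216 (np.float64(281.35), np.float64(304.02), np.float64(292.68)) (np.float64(293.77), np.int64(297), np.float64(295.38))
217 (np.float64(280.95), np.float64(304.44), np.float64(292.69)) (np.float64(293.72), np.int64(297), np.float64(295.36))
218 (np.float64(281.02), np.float64(304.54), np.float64(292.78)) (np.float64(293.68), np.int64(297), np.float64(295.34))
219 (np.float64(281.28), np.float64(304.53), np.float64(292.9)) (np.float64(293.38), np.int64(297), np.float64(295.19))
220 (np.float64(281.42), np.float64(304.34), np.float64(292.88)) (np.int64(286), np.int64(297), np.float64(291.5))
221 (np.float64(282.27), np.float64(303.54), np.float64(292.91)) (np.int64(286), np.int64(297), np.float64(291.5))
222 (np.float64(283.2), np.float64(302.71), np.float64(292.95)) (np.i
[... 2823 characters left out ...]
float64(288.67), np.int64(297), np.float64(292.83))
249 (np.float64(277.29), np.float64(304.74), np.float64(291.01)) (np.float64(289.5), np.int64(297), np.float64(293.25))
250 (np.float64(277.88), np.float64(304.33), np.float64(291.1)) (np.int64(286), np.int64(297), np.float64(291.5))
251 (np.float64(279.14), np.float64(303.13), np.float64(291.14)) (np.int64(286), np.int64(297), np.float64(291.5))
holder pred 0.06 [291.74743998 226.67588293]
holder pred 0.028 [291.30186249 236.95894162]
holder pred 0.004 [290.97616341 244.47544072]
t 4.85 tcp [ 0.6201 -0.0143  0.1088] tool d [ 0.0012 -0.0002 -0.0012] F [-0.3 -0.2 -0.6] w 0.03546333383077441 grip 49.9413754924899
rotvec [0.0001 0.0003 0.0006]
```

```bash
python3 - <<'E'
from h import *
c=ctrl.read_camera("side");s=ctrl.observe();g=cv2.cvtColor(c["image"],cv2.COLOR_RGB2GRAY)
p=s["eef_pos"]
f=p+np.array([0,-.03,-.0235]);print("pred flange bottom",proj(c,f),"foot bottom",proj(c,[.6185,-.014-.042,0]),"tip far/near",proj(c,[.6185,-.008,.06]),proj(c,[.6185,-.02,.06]))
print([int(v) for v in g[218:230,290:295].mean(1)]);print([int(v) for v in g[248:262,288:293].mean(1)])
print("rows per m y",(proj(c,f+[0,.01,0])-proj(c,f))*100)
E
python3 to.py 0.6178 -0.0142 0.085 66
```

```text
pred flange bottom [293.42199577 224.60770476] foot bottom [291.85082673 255.03011596] tip far/near [291.39369872 225.44893346] [291.71843273 227.91680025]
[77, 106, 151, 207, 237, 242, 235, 70, 76, 117, 202, 237]
[141, 141, 149, 165, 162, 139, 128, 71, 50, 55, 56, 55, 54, 55]
rows per m y [ -29.34593321 -209.83713568]
t 4.9 tcp [ 0.6201 -0.0144  0.1088] tool d [ 0.0022 -0.0008  0.0238] F [ 0.2  0.2 -0.2] w 0.035451428827683956 grip 49.94134134321939
rotvec [0.0001 0.0002 0.0005]
```

Flange and foot edges match their predicted rows within about 0.3 px. Align to (0.6178, -0.0138) and lower onto the tube.

```bash
python3 jog.py '[[0.03,0.0023,-0.0003,0.01,0,0,0],[0.03,0.0023,-0.0003,0.02,0,0,0],[0.03,0.0023,-0.0003,0.024,0,0,0],[0.03,0.0023,-0.0003,0.024,0,0,0],[0.03,0.0023,-0.0003,0.024,0,0,0]]' 60 >/dev/null; python3 to.py 0.6178 -0.0138 0.072 66
```

```text
t 5.4 tcp [ 0.6179 -0.014   0.0842] tool d [0.0002 0.0002 0.0122] F [-0.3 -0.2 -0.1] w 0.03508228314017214 grip 59.918558515637415
rotvec [-0.0002 -0.0005  0.    ]
```

```bash
python3 jog.py '[[0.03,0,0,0.004,0,0,0],[0.03,0,0,0.008,0,0,0],[0.03,0,0,0.008,0,0,0]]' >/dev/null; python3 to.py 0.6178 -0.0138 0.07 66;  python3 jog.py '[[0.03,0,0,0.003,0,0,0],[0.03,0,0,0.006,0,0,0],[0.03,0,0,0.006,0,0,0],[0.03,0,0,0.006,0,0,0]]' >/dev/null; python3 to.py 0.6178 -0.0138 0.0515 66
```

```text
t 5.7 tcp [ 0.6176 -0.0139  0.0758] tool d [-0.0001  0.0002  0.0058] F [-1.1  0.2 -0.9] w 0.03540085311858898 grip 59.917594801518135
rotvec [-0.0002 -0.0009  0.    ]
t 6.1 tcp [ 0.6179 -0.014   0.0703] tool d [0.0001 0.0001 0.0188] F [ 0.4  0.  -0.4] w 0.03522410129297973 grip 59.91717702825554
rotvec [-0.0001 -0.0004  0.0001]
```

The cover is about 13 mm down the tube with no side force. Now I'll press through the clips.

```bash
for i in 1; do python3 jog.py '[[0.03,0,0,0.002,0,0,0],[0.03,0,0,0.004,0,0,0],[0.03,0,0,0.006,0,0,0],[0.03,0,0,0.006,0,0,0]]' >/dev/null; done; python3 to.py 0.6178 -0.0138 0.0515 66;  python3 jog.py '[[0.03,0,0,0.002,0,0,0],[0.03,0,0,0.004,0,0,0],[0.03,0,0,0.004,0,0,0]]' >/dev/null; python3 to.py 0.6178 -0.0138 0.0515 66
```

```text
t 6.5 tcp [ 0.6182 -0.0139  0.0646] tool d [ 0.0004 -0.      0.0131] F [-0.3  0.7  0.4] w 0.03528207453270515 grip 59.927645632851636
rotvec [0.0002 0.0003 0.0001]
t 6.8 tcp [ 0.619  -0.0138  0.0618] tool d [ 0.0011 -0.0005  0.0103] F [-0.9  1.8  6.5] w 0.03493891031839415 grip 59.95239637704799
rotvec [0.0009 0.0018 0.0001]
```

```bash
python3 jog.py '[[0.03,0,0,0.002,0,0,0],[0.03,0,0,0.004,0,0,0],[0.03,0,0,0.004,0,0,0]]' >/dev/null; python3 to.py 0.6178 -0.0138 0.0515 66;  python3 jog.py '[[0.03,0,0,0.002,0,0,0],[0.03,0,0,0.004,0,0,0],[0.03,0,0,0.004,0,0,0]]' >/dev/null; python3 to.py 0.6178 -0.0138 0.0515 66
```

```text
t 7.1 tcp [ 0.6186 -0.0138  0.0575] tool d [ 0.0008 -0.0003  0.006 ] F [-0.1  2.4  3. ] w 0.03520846817648423 grip 59.94712044921471
rotvec [0.0007 0.0013 0.0001]
t 7.4 tcp [ 0.6176 -0.0139  0.0516] tool d [-0.0001  0.0002  0.0001] F [ 0.6  1.2 -1.6] w 0.035568998797030335 grip 59.92658131493954
rotvec [-0.0002 -0.0008  0.0001]
```

```bash
python3 jog.py '[[0.03,0,0,0.001,0,0,0],[0.03,0,0,0.002,0,0,0],[0.03,0,0,0.002,0,0,0]]' >/dev/null; python3 to.py 0.6178 -0.0138 0.0515 66;  python3 jog.py '[[0.03,0,0,0.001,0,0,0],[0.03,0,0,0.002,0,0,0],[0.03,0,0,0.002,0,0,0]]' >/dev/null; python3 to.py 0.6178 -0.0138 0.0515 66
```

```text
t 7.7 tcp [ 0.6177 -0.0139  0.0515] tool d [-0.0001  0.0002 -0.    ] F [-6.4  1.9 10.8] w 0.03535363861818571 grip 59.98272885015467
rotvec [-0.0004 -0.0011  0.0002]
t 8.0 tcp [ 0.6178 -0.014   0.0514] tool d [ 0.      0.0002 -0.0001] F [-11.6   2.   22.7] w 0.03504312929988239 grip 60.0458044098923
rotvec [-0.0007 -0.0012  0.0003]
```

It meets rigid resistance at TCP z 0.0514, as expected for the seat, with 22.7 N down. I'll check by eye.

```bash
python3 - <<'E'
from h import *
c=ctrl.read_camera("side");cv2.imwrite("pics/p3.png",cv2.resize(c["image"][200:265,250:330,::-1],None,fx=8,fy=8,interpolation=cv2.INTER_CUBIC))
E
python3 jog.py '[[0.03,0,0,0,0,0,0],[0.03,0,0,0,0,0,0],[0.03,0,0,0,0,0,0]]'
```

```text
t: 8.35
eef_pos: [0.6178, -0.014, 0.0515]
orientation: [-0.001, 0.208, 0.978, -0.0]
ft_force: [-11.9, 2.4, 22.6]
grip_width: 0.035
grasp_force: 60.0
```

View pics/p3.png

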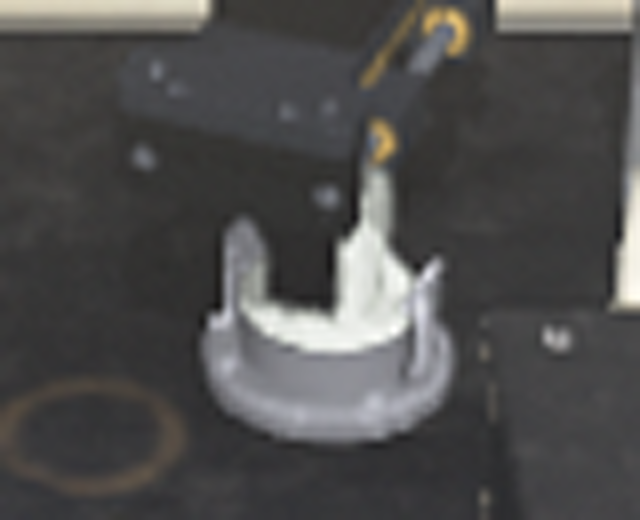

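The flange lies flat on the seat, its edge (crop x 240–415) inside both upright clips (stems at about 235 and 425). I'll relax the side load slightly and keep pressing.

```bash
python3 jog.py '[[0.03,0.001,0,0,0,0,0],[0.03,0.0015,0,0,0,0,0],[0.03,0.0015,0,0,0,0,0],[0.03,0.0015,0,0,0,0,0],[0.03,0.0015,0,0,0,0,0]]'
```

```text
t: 8.85
eef_pos: [0.6177, -0.014, 0.0514]
orientation: [0.001, 0.208, 0.978, -0.0]
ft_force: [-6.3, 0.1, 17.4]
grip_width: 0.0355
grasp_force: 60.0
```

Steady: 17 N down, 60 N grip, reduced side load, pose unchanged. Handing in.

```bash
python3 -c "
from cell import ctrl
print(ctrl.finish_job())"
```

```text
the job is handed in; nothing more can be done
None
```

The wide-bored cover is on the holder and home on the seat, with both clips looking closed over its flange. I handed the job in at about 8.9 s with the gripper still on the cover, gripping at 60 N and pressing down with about 17 N; the hand-in gave no verdict.

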